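# Fit the scale's platter and hold a carton ready over it

## Task

Get the packing scale ready to weigh: fit the loose metal platter onto the scale's square post, its long sides running the same way as the scale's long sides, fully down, and let go of it. Then pick up the small flat carton, lift it over the low white divider without touching the divider, and hold it level about 15 mm above the middle of the platter, long sides parallel to the platter's, touching neither platter nor scale, so that the scale can zero before the carton is set down. Finish there, still holding the carton, and leave the other things on the bench where they stand.

Things in the scene. Friction and masses are not known exactly. Their poses are not given: they have to be found in the camera images.
- post_foot (a point): Fixed packing scale, grey, 170 (x) by 116 (y) by 40 mm high, display at its -x end. Point: foot of its square steel post, on the post's axis, 54 mm above the bench, 22 mm to +x of the scale's middle. Post 20 mm square, 16 mm tall, edges rounded, faces square to x and y, on a black collar 44 mm across, 14 mm high, on which the platter rests. x along the scale's long side, z up.
- platter_mid (a point): Loose platter: plain aluminium plate 104 (x) by 62 (y) by 18 mm thick, about 0.15 kg, flat on the bench, with a 22 mm square hole right through its middle, sides parallel to the plate's. Point: its centre, 9 mm above its underside. x along its long side, z up. Fully fitted, the point is 9 mm above the post's foot; either way round (half turn) will do.
- carton_mid (a point): The small flat carton to be held over the platter: closed brown cardboard box 96 (x) by 58 (y) by 50 mm high, about 0.25 kg, rigid, with a strip of pale tape along its top. The point is its centre, 25 mm above its underside. x along its long side, z up.
- divider: Low white upright divider fixed on the bench between the scale's side (+y) and the cartons' side (-y): 400 mm long (x), 8 mm thick, 90 mm high, with a flat foot 40 mm wide and 4 mm high. Origin at the middle of its underside; x along its length, z up.
- tall_carton_mid (a point): Bystander: brown cardboard box 80 by 80 by 78 mm high, taller than the one to pick up and square from above. The point is its centre, 39 mm up.
- tub_a: Bystander: white round tub, 68 mm across, 100 mm high, on the scale's side of the divider. Origin at the centre of its underside, z up.
- tub_b: Bystander: white round tub, 68 mm across, 100 mm high, on the cartons' side of the divider. Origin at the centre of its underside, z up.
- bottle: Bystander: amber bottle, 48 mm across, 85 mm high. Origin at the centre of its underside, z up.
- tape_roll: Bystander: roll of tape lying flat, 100 mm across, 48 mm high. Origin at the centre of its underside, z up.
- cutter: Bystander: box cutter lying flat, 130 by 28 by 14 mm with a blade tip at its +x end. Origin at the centre of its underside.
Things that resemble listed ones, but are neither listed nor needed, are in the scene too. There is more than one size of the part that bears platter_mid; the job needs the middle-sized.

How it is judged:
By the outcome, as a careful person would: the job done as asked, in the order asked, and still so for the second after the job is handed in, while the arm keeps its last pose, push and grip.
It also fails if it takes over 64 s, if anything falls off the work surface, if the arm or the gripper's body presses on something with over 40 N, if the wrist force passes 120 N, or if a joint passes its speed limit or range.

## Robot

A 7-joint arm with a two-finger parallel gripper is mounted at the origin on the work surface. World frame = base frame: x ahead of the robot, y to its left, z up, the work surface at z = 0. Lengths are in m, angles in rad, forces in N, time in s.
With the tool pointing down it reaches from about 0.4 to 0.9 m from the base axis. Payload 5.6 kg.
Tool frame: the origin (TCP) lies at the very end of the fingers, on their centre line; the grasp point (between the pads) lies 19 mm behind it (r.hold_point_z is the z of the grasp point in the tool frame, in m); z points along the fingers, y is the line along which they close (so a half turn about z gives the same grasp; the last joint's range is limited). The gripper opens to 92 mm and grips with 3 to 60 N. Pads are 20 mm wide; open, the fingers measure 128 mm over their backs; the gripper's body (75 mm by 189 mm) begins 69 mm behind the grasp point.
Start: joints at [-1.267, 0.468, -0.012, 1.603, 0.006, 1.071, -0.056], TCP at [0.221, 0.611, 0.215] pointing down, gripper open.
Joint ranges: [-2.53, 2.53], [-0.31, 2.02], [-1.57, 1.55], [0.28, 2.44], [-1.29, 4.43], [0.15, 1.84], [-2.92, 2.92]. Speed limits (rad/s): [2.57, 2.57, 3.14, 3.14, 3.14, 3.14, 3.14].

## Interface

Orientations are given as a unit quaternion [x, y, z, w].
In Python, from cell import r gives the robot as it stands. The module is installed in compiled form; this text tells all that it offers.
- The arm moves only by the tool jog_arm, never from a script. Its argument "targets" is a list that holds one entry, the list of rows, each a list of 4 numbers: the shift along the tool's x, y, z in m, then the turn about the tool's z in rad. A call has 1 to 10 rows; each row shifts and turns the commanded pose from where the row before left it, along the tool's axes as they then stand; what a row does not reach is not made up. A row lasts 1/8 s, in which the tool goes at most 62.5 mm and 10.7 degrees, less where a joint would pass 70% of its speed; a pose out of reach is approached as far as the arm can. A call with a gripper value outside its range is refused whole. "gripper" is the opening, from 0 (shut) to 1 (fully open), set as the call begins (left out, the last holds). The fingers move at their own pace and stop on an object; "squeeze" is the grip in N (left out, the last holds). Time passes only in rows, so rows that do not move let the fingers close. It gives the time, the measured TCP pose, the force, the opening and the grip force at its end, in the units of the state.
- r.state(): the state, without advancing time (a new reading comes with each control period).
- r.camera(name): name is "side" or "top" or "wrist"; returns the picture (480x640x3 uint8, red, green, blue); there is no depth.
- r.calibration(name): a dict with "fov_y" (degrees; the focal length in pixels is half the picture's height over the tangent of half this angle, whatever the lens; pixels are square), "cx", "cy" (the principal point, pixels), "distortion" ([k1, k2, p1, p2, k3] as OpenCV has them; the pictures are not rectified), "rvec" (rotation vector, rad) and "tvec" (3), from world to camera coordinates, as OpenCV has them; the wrist camera has in their place "mount" (4x4, takes a point from camera to tool coordinates, whose origin is the TCP and whose axes are the flange's). Camera axes: x right, y down, z forward; pixel columns grow to the right and rows downward; lengths in m; the calibration is good to about 2 mm. A picture is of the moment at which its call begins: read the wrist's pose just before it. calibration takes no time and is no camera call.
- r.job_done(): hands the job in; it is judged then, once.
The state is a dict: "time": time; "joint_positions": joint angles; "joint_velocities": joint speeds; "tau": joint torques, N m; "position": TCP position; "tool_rot": TCP orientation; "contact_force": force on the tool from outside, world axes, zero at the start; "moment": the same for the moment, N m; "gripper_width": finger opening in m; "grasp_force": force on a finger pad.
Only numpy, scipy, OpenCV 4.12 (cv2) and the standard library are available. Lean on these libraries where they do the work, as an engineer would, in place of code of your own. Each camera call takes 0.05 s, during which the arm holds its last target. There are 200 camera calls.

## Working session

There is one attempt and no reset: what is moved stays moved. The work goes in short steps, Python scripts to look and compute and a tool call to move; the robot and the scene stay as the last step left them, time stands still between calls to the robot, and variables do not carry over. Pictures are saved under pics/ and viewed, at most 10 in all, crops included, and the job is handed in when it is done.

Besides the shell and the picture viewer there is one more tool, called after "Request:" as a command line: name --argument value ..., lists and objects as JSON in quotes. jog_arm: Moves the arm, as the interface text tells. Its arguments: {"type":"object","properties":{"targets":{"type":"array","items":{"type":"array","items":{"type":"array","items":{"type":"number"}}}},"gripper":{"type":"number"},"squeeze":{"type":"number"}},"required":["targets"]}

```bash
mkdir -p pics
cat > h.py <<'E'
import numpy as np, cv2
from cell import r
from scipy.spatial.transform import Rotation as R
def K(c):
    f=240/np.tan(np.radians(c["fov_y"])/2); return np.array([[f,0,c["cx"]],[0,f,c["cy"]],[0,0,1.]])
def snap(name,fn):
    s=r.state(); im=r.camera(name); cv2.imwrite(f"pics/{fn}.png",im[:,:,::-1]); return s,im
def pose(name,s=None):
    c=r.calibration(name)
    if name=="wrist":
        M=np.array(c["mount"]); T=np.eye(4); T[:3,:3]=R.from_quat(s["tool_rot"]).as_matrix(); T[:3,3]=s["position"]
        W=np.linalg.inv(T@M); return c,W[:3,:3],W[:3,3]
    return c,R.from_rotvec(np.ravel(c["rvec"])).as_matrix(),np.ravel(c["tvec"])
def ray(name,uv,s=None):
    c,Rm,t=pose(name,s)
    n=cv2.undistortPoints(np.array(uv,float).reshape(-1,1,2),K(c),np.array(c["distortion"],float))[:,0]
    d=np.c_[n,np.ones(len(n))]@Rm
    return -Rm.T@t,d
def onplane(name,uv,z,s=None):
    o,d=ray(name,uv,s); return o+d*((z-o[2])/d[:,2])[:,None]
def proj(name,P,s=None):
    c,Rm,t=pose(name,s)
    return cv2.projectPoints(np.array(P,float).reshape(-1,1,3),cv2.Rodrigues(Rm)[0],t,K(c),np.array(c["distortion"],float))[0][:,0]
E
python3 - <<'E'
from h import *
for n in("top","side","wrist"):
    s,im=snap(n,n+"0")
    c,Rm,t=pose(n,s); print(n,-Rm.T@t,Rm[2],c["fov_y"],c["distortion"])
print(s); print(r.hold_point_z)
E
```

```text
top [4.28248133e-01 1.65352872e-04 1.24773069e+00] [ 0.08810824  0.00740128 -0.99608341] 47.35418760643103 [-0.12997316  0.          0.          0.          0.        ]
side [ 0.34253077 -0.94647835  0.85879398] [ 0.12526269  0.76104383 -0.63649159] 55.38690986709695 [-0.10976052  0.          0.          0.          0.        ]
wrist [0.14153036 0.63915644 0.38280234] [ 0.27717219 -0.10186798 -0.95540488] 66.2481730352209 [-0.07780762  0.          0.          0.          0.        ]
{'time': 0.1, 'joint_positions': array([-1.26700606,  0.46829547, -0.01161067,  1.60348344,  0.00598385,
        1.07141323, -0.05633062]), 'joint_velocities': array([-0.00146321, -0.00213173, -0.00091543, -0.00217263,  0.00019431,
       -0.00026081, -0.00057637]), 'tau': array([ 7.27546631e-04, -5.21652067e+01, -1.25656035e-02, -2.44365263e+01,
       -5.67983603e-02,  1.41074337e-02,  6.13329667e-05]), 'position': array([0.22080425, 0.61080883, 0.21375139]), 'tool_rot': array([ 1.72574817e-01,  9.84996102e-01, -7.77517844e-04, -8.74338551e-05]), 'contact_force': array([-0.9694783 , -0.24470925, -0.04384593]), 'moment': array([-0.0287509 , -0.00682582,  0.01303746]), 'grasp_force': 0.0, 'gripper_width': 0.09165022067011855}
-0.0187
```

View pics/top0.png

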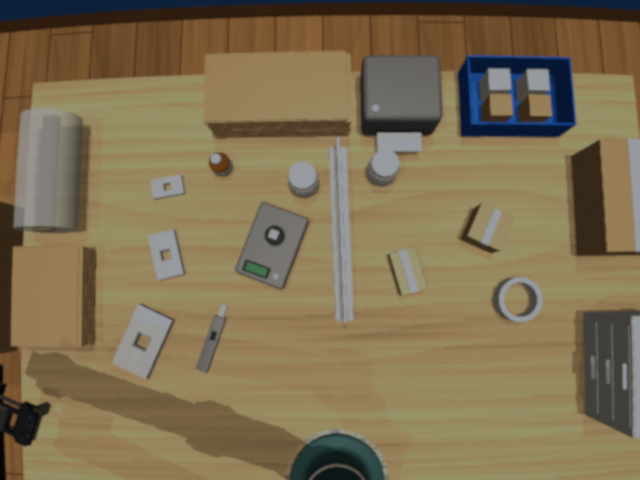

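View pics/side0.png

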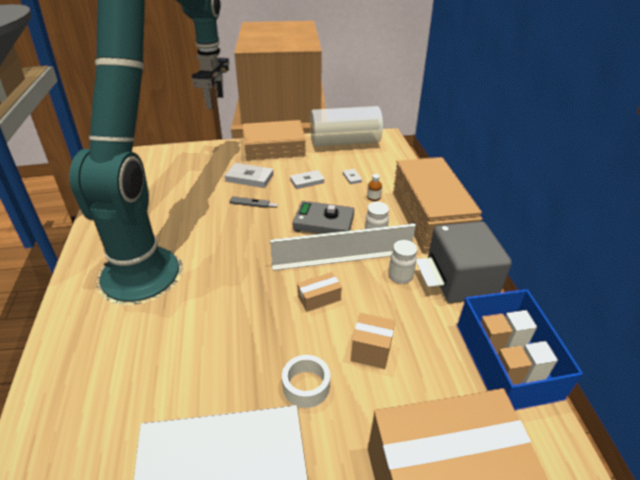

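The top view has three plates on the left at (167,187), (167,255) and (143,341); the middle-sized one is at (167,255). The scale is at (272,245) with its post at (274,234), the flat carton at (406,272), the tall carton at (487,228) and the divider along x≈342. The side view agrees.

```bash
python3 - <<'E'
from h import *
im=cv2.imread("pics/top0.png"); hsv=cv2.cvtColor(im,cv2.COLOR_BGR2HSV)
def rect(name,mask,roi,z):
    x0,y0,x1,y1=roi; m=np.zeros_like(mask); m[y0:y1,x0:x1]=mask[y0:y1,x0:x1]
    cs=cv2.findContours(m,cv2.RETR_EXTERNAL,cv2.CHAIN_APPROX_NONE)[0]; c=max(cs,key=cv2.contourArea)
    P=onplane("top",c[:,0,:],z)[:,:2].astype(np.float32)*1000
    (cx,cy),(w,h),a=cv2.minAreaRect(P)
    if w<h: a+=90; w,h=h,w
    print(name,"c",round(cx,1),round(cy,1),"size",round(w,1),round(h,1),"ang",round((a+90)%180-90,1))
low=((hsv[...,1]<70)).astype(np.uint8)*255
rect("plateS",low,(140,165,195,208),.018)
rect("plateM",low,(140,222,195,287),.018)
rect("plateL",low,(100,300,185,385),.018)
rect("scale",((hsv[...,1]<90)|(hsv[...,0]>40)).astype(np.uint8)*255,(230,195,315,295),.04)
rect("post",((hsv[...,2]>140)&(hsv[...,1]<80)).astype(np.uint8)*255,(262,222,288,248),.07)
rect("div",low,(325,135,356,330),.05)
print(onplane("top",[[338,140],[345,318]],.09))
print(onplane("top",[[391,251],[413,248],[424,290],[401,295]],.05), "carton")
for p in [(406,272),(398,270),(418,270),(167,245),(274,234),(272,210)]: print(p,hsv[p[1],p[0]])
E
python3 -c "
import cv2
im=cv2.imread('pics/top0.png')
a=cv2.resize(im[195:300,375:445],None,fx=5,fy=5,interpolation=cv2.INTER_CUBIC);b=cv2.resize(im[195:300,225:315],None,fx=5,fy=5,interpolation=cv2.INTER_CUBIC)
cv2.imwrite('pics/crop1.png',cv2.hconcat([b,a])[:, :800])"
```

```text
plateS c 673.9 386.3 size 79.3 49.1 ang -80.6
plateM c 516.3 386.3 size 108.7 68.0 ang 13.5
plateL c 319.0 439.1 size 151.9 95.1 ang -24.8
scale c 541.2 157.9 size 169.9 156.9 ang -21.2
post c 554.8 132.1 size 14.7 14.6 ang 62.9
div c 569.7 -13.6 size 414.4 43.8 ang 1.6
[[ 0.7562231  -0.01026185  0.09      ]
 [ 0.37334269 -0.02100509  0.09      ]]
[[ 0.51664689 -0.12436389  0.05      ]
 [ 0.52277131 -0.17300914  0.05      ]
 [ 0.43034723 -0.19530905  0.05      ]
 [ 0.42007388 -0.14459492  0.05      ]] carton
(406, 272) [110  10 155]
(398, 270) [ 27  67 152]
(418, 270) [ 27  70 152]
(167, 245) [107  11 159]
(274, 234) [105  10 157]
(272, 210) [ 21  16 114]
```

View pics/crop1.png

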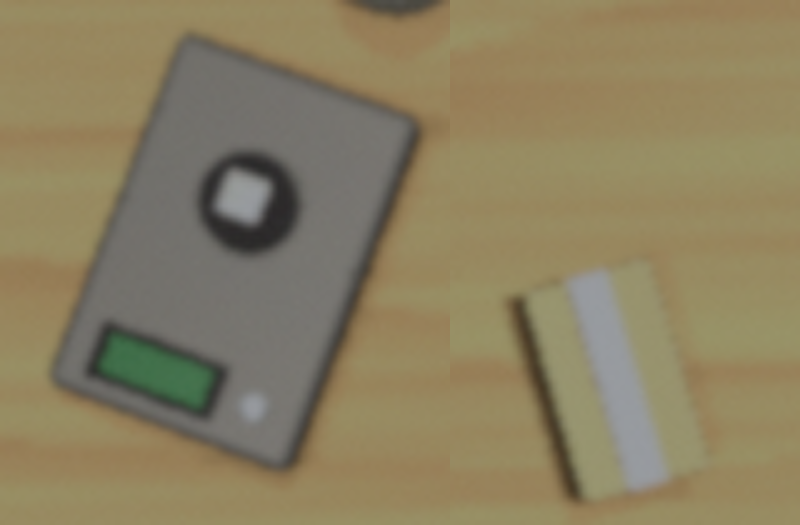

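The crop shows the scale's corners at about (263,203), (308,219), (282,288) and (236,270), with the display at the near end. The scale's yaw is roughly -21°, and the carton's is about +13°. I'll move above the middle platter.

Request:
jog_arm --targets '[[[-0.045,-0.014,0,0],[-0.045,-0.014,0,0],[-0.045,-0.014,0,0],[-0.045,-0.014,0,0],[-0.045,-0.014,0,0],[-0.045,-0.014,0,0],[-0.042,-0.014,0,0],[-0.042,-0.013,0,0],[0,0,0,-0.15],[0,0,0,-0.15]]]' --gripper 1

```text
time: 1.4
position: [0.5166, 0.3857, 0.2141]
tool_rot: [0.022, 1.0, -0.0, -0.0]
contact_force: [-0.0, 0.9, 0.3]
gripper_width: 0.0917
grasp_force: 0.0
```

Request:
jog_arm --targets '[[[0,0,0,-0.14],[0,0,0,-0.14],[0,0,0,0],[0,0,0,0]]]'

```text
time: 1.9
position: [0.5161, 0.3864, 0.2144]
tool_rot: [-0.115, 0.993, -0.0, -0.0]
contact_force: [1.1, -0.0, -0.9]
gripper_width: 0.0922
grasp_force: 0.0
```

```bash
cat >> h.py <<'E'
def yaw(s):  # world angle of tool x, deg
    m=R.from_quat(s["tool_rot"]).as_matrix(); return np.degrees(np.arctan2(m[1,0],m[0,0]))
E
python3 - <<'E'
from h import *
s,im=snap("wrist","w1"); print(s["time"],s["position"],yaw(s),s["joint_positions"].round(2))
print(proj("wrist",[[.5163,.3863,.018],[*s["position"][:2],0]],s))
E
```

```text
1.9 [0.51610755 0.38639766 0.21441191] -166.7847511670985 [-0.67  0.46 -0.03  1.62  0.01  1.07  1.09]
[[322.31596126 215.35540175]
 [322.43986411 211.38538561]]
```

View pics/w1.png

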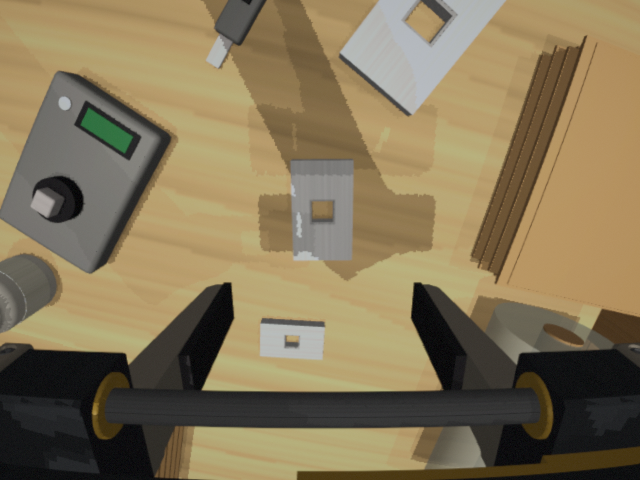

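The wrist view shows the middle platter at about (322,210), nearly aligned with the tool. Its hole is at (322,210), and the scale's post is at left, (45,203). Next I'll measure the platter edges and the post.

Run:
```python
from h import *
s=r.state(); im=cv2.imread("pics/w1.png"); hsv=cv2.cvtColor(im,cv2.COLOR_BGR2HSV)
m=((hsv[...,1]<60)).astype(np.uint8)*255; z=np.zeros_like(m); z[150:275,275:370]=m[150:275,275:370]
z=cv2.morphologyEx(z,cv2.MORPH_OPEN,np.ones((3,3)))
for rc in (cv2.RETR_EXTERNAL,):
    c=max(cv2.findContours(z,rc,cv2.CHAIN_APPROX_NONE)[0],key=cv2.contourArea)
    P=onplane("wrist",c[:,0,:],.018,s)[:,:2].astype(np.float32)*1000
    print(cv2.minAreaRect(P),cv2.boundingRect(c))
h=(hsv[...,1]>75).astype(np.uint8)*255; q=np.zeros_like(h); q[190:230,305:340]=h[190:230,305:340]
c=max(cv2.findContours(q,cv2.RETR_EXTERNAL,cv2.CHAIN_APPROX_NONE)[0],key=cv2.contourArea); print("hole",cv2.boundingRect(c))
x,y,w,hh=cv2.boundingRect(c)
print(onplane("wrist",[[x+w/2,y+hh/2]],.018,s),onplane("wrist",[[x+w/2,y+hh/2]],.009,s))
for row in (175,195,225,250):
    xs=np.where(z[row]>0)[0]; print(row,xs.min(),xs.max(), onplane("wrist",[[xs.min()-.5,row],[xs.max()+.5,row]],.018,s)[:,:2].round(4).tolist())
```

```text
((512.3392333984375, 384.8941650390625), (104.92603302001953, 62.2599983215332), 13.80418586730957) (290, 159, 64, 102)
hole (312, 201, 21, 18)
[[0.51085308 0.38529825 0.018     ]] [[0.51274551 0.38575478 0.009     ]]
175 291 352 [[0.4838, 0.3464], [0.4697, 0.406]]
195 291 352 [[0.5033, 0.3505], [0.489, 0.411]]
225 292 352 [[0.5334, 0.358], [0.519, 0.4189]]
250 293 351 [[0.5597, 0.3646], [0.5454, 0.4247]]
```

Request:
jog_arm --targets '[[[0.0037,-0.0006,0.03,-0.008],[0,0,0.04,0],[0,0,0.04,0],[0,0,0.04,0],[0,0,0.03,0],[0,0,0.015,0],[0,0,0.01,0],[0,0,0.0045,0],[0,0,0,0]]]'

```text
time: 3.08
position: [0.5131, 0.3854, 0.0057]
tool_rot: [-0.12, 0.993, 0.0, 0.0]
contact_force: [-0.5, 0.3, -0.5]
gripper_width: 0.0919
grasp_force: 0.0
```

Request:
jog_arm --targets '[[[0,0,0,0],[0,0,0,0],[0,0,0,0],[0,0,0,0],[0,0,0,0],[0,0,0,0]]]' --gripper 0.5 --squeeze 30

```text
time: 3.82
position: [0.5128, 0.3853, 0.0054]
tool_rot: [-0.12, 0.993, 0.0, 0.0]
contact_force: [-1.4, -1.0, 3.4]
gripper_width: 0.0618
grasp_force: 30.0
```

Request:
jog_arm --targets '[[[0,0,-0.02,0],[0,0,-0.05,0],[0,0,-0.05,0],[-0.0086,-0.0404,0,0],[-0.0086,-0.0404,0,0],[-0.0086,-0.0404,0,0],[-0.0086,-0.0404,0,0],[-0.0086,-0.0404,0,0],[0,0,0,0.154],[0,0,0,0.154]]]'

```text
time: 5.08
position: [0.6029, 0.1982, 0.1259]
tool_rot: [0.037, 0.999, 0.0, 0.0]
contact_force: [-0.5, -0.8, -2.1]
gripper_width: 0.0618
grasp_force: 30.0
```

Request:
jog_arm --targets '[[[0,0,0,0.154],[0,0,0,0.154],[0,0,-0.0,0],[0,0,0.035,0],[0,0,0,0],[0,0,0,0]]]'

```text
time: 5.82
position: [0.6031, 0.1993, 0.091]
tool_rot: [0.186, 0.983, 0.0, 0.0]
contact_force: [-2.0, -0.1, -2.1]
gripper_width: 0.0617
grasp_force: 30.0
```

Run:
```python
from h import *
C=np.array([[262.6,202.6],[308.2,219.4],[282,288],[236.4,270]]); P=onplane("top",C,.04)[:,:2]; print(P, P.mean(0))
for a,b in((3,0),(2,1)): print(np.degrees(np.arctan2(*(P[b]-P[a])[::-1])))
s,im=snap("wrist","w2"); print(s["time"],s["position"],yaw(s),s["gripper_width"],s["contact_force"])
```

```text
[[0.62875519 0.15955705]
 [0.58969541 0.05754757]
 [0.43789527 0.11624653]
 [0.47839098 0.21766205]] [0.53368421 0.1377533 ]
-21.12794700862751
-21.140780158942718
5.825 [0.60313346 0.199322   0.09101145] 158.58835338789316 0.061748402889444096 [-1.97798805 -0.07207425 -2.14522496]
```

View pics/w2.png

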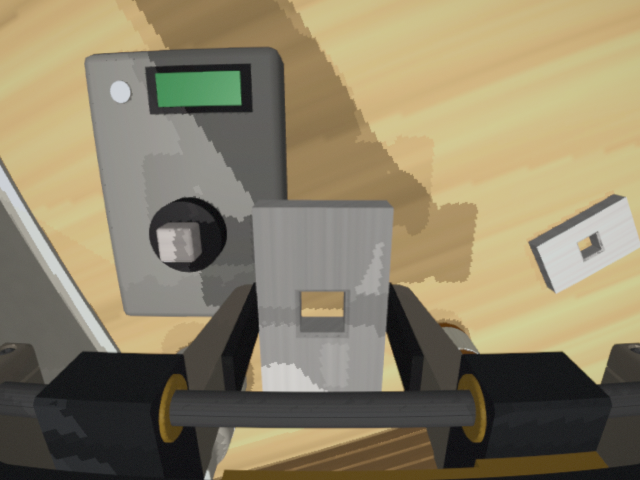

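The wrist view shows the held platter with its hole at (322,310), and the post, partly lit, at (180,240) on its black collar. I'll zoom in on both for exact edges.

```bash
python3 -c "
import cv2
im=cv2.imread('pics/w2.png')
f=lambda a:cv2.resize(a,None,fx=5,fy=5,interpolation=cv2.INTER_CUBIC)
cv2.imwrite('pics/crop2.png',cv2.hconcat([f(im[190:280,140:220]),f(im[270:360,285:365])]))"
```

```text
(no output)
```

View pics/crop2.png

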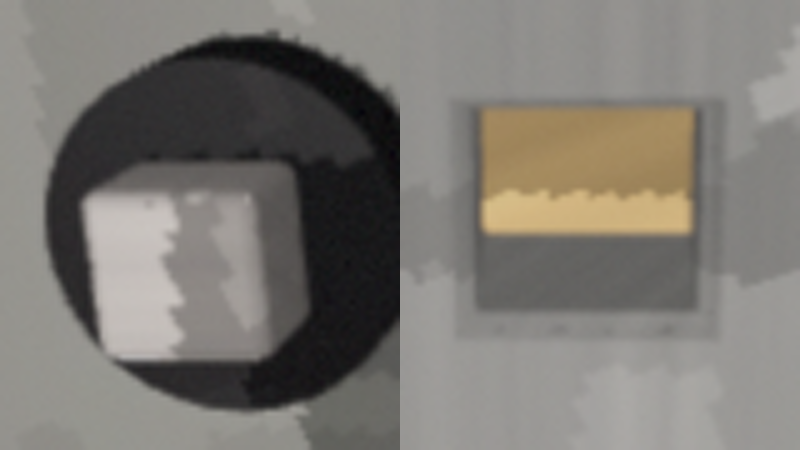

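The crop shows the post's top face corners at about (156.4,229), (191,229), (194,261.6) and (161,261.6). The hole's chamfered rim spans (296,289.6) to (349.4,338).

Run:
```python
from h import *
s=r.state(); T=R.from_quat(s["tool_rot"]).as_matrix()
def tool(px,z): return ((onplane("wrist",px,z,s)-s["position"])@T*1000)
np.set_printoptions(precision=2,suppress=True)
A=tool([[156.4,229],[191,229],[194,261.6],[161,261.6]],.07)
print("post",A,A.mean(0)); zt=s["position"][2]+.0126
B=tool([[296,289.6],[349.4,289.6],[348.6,338],[296.5,338]],zt); print("hole",B,B.mean(0))
# plate edges
E=tool([[253,203],[392,203],[262,380],[383.5,380]],zt);print("plate",E)
# scale: fit lines on grey contour at z=.04
im=cv2.imread("pics/w2.png")
D=tool([[90.0,70],[124,300],[281,60],[285.5,180],[95,52],[272,47]],.04);print("scale",D)
print("post by top cam",(np.array([.5548,.1321,.07])-s["position"])@T*1000)
c=np.array([.5337,.1378]); u=np.array([np.cos(np.radians(-21.13)),np.sin(np.radians(-21.13))]); print("post by scale", (np.r_[c+.022*u,.07]-s["position"])@T*1000)
```

```text
post [[ 32.57 -90.86  21.25]
 [ 32.54 -71.57  21.27]
 [ 13.74 -71.87  21.3 ]
 [ 13.66 -90.76  21.27]] [ 23.13 -81.26  21.27]
hole [[ 12.58 -12.69 -12.63]
 [ 12.6   12.12 -12.6 ]
 [-13.25  12.38 -12.57]
 [-13.26 -13.02 -12.6 ]] [ -0.33  -0.3  -12.6 ]
plate [[ 53.39 -30.49 -12.7 ]
 [ 53.44  29.63 -12.63]
 [-38.2  -31.25 -12.59]
 [-38.18  30.91 -12.51]]
scale [[ 119.29 -134.03   51.09]
 [ -25.34 -134.82   51.27]
 [ 121.46  -23.47   51.22]
 [  54.73  -22.52   51.31]
 [ 128.87 -129.74   51.08]
 [ 128.27  -28.28   51.21]]
post by top cam [ 20.76 -80.47  21.28]
post by scale [ 20.48 -82.76  21.27]
```

Request:
jog_arm --targets '[[[0.0078,-0.027,0,0],[0.0078,-0.027,0,0],[0.0078,-0.027,0,-0.004],[0,0,0.012,0],[0,0,0,0],[0,0,0,0]]]'

```text
time: 6.62
position: [0.552, 0.1335, 0.0784]
tool_rot: [0.184, 0.983, 0.0, 0.0]
contact_force: [0.2, 0.4, -1.2]
gripper_width: 0.0617
grasp_force: 30.0
```

Run:
```python
from h import *
s,im=snap("wrist","w3"); print(s["time"],s["position"],yaw(s),s["contact_force"])
cv2.imwrite("pics/crop3.png",cv2.resize(im[265:365,260:380,::-1],None,fx=6,fy=6,interpolation=cv2.INTER_CUBIC))
```

```text
6.625 [0.55200491 0.13350913 0.0784424 ] 158.82621105562316 [ 0.15439435  0.44071121 -1.1503342 ]
```

View pics/crop3.png

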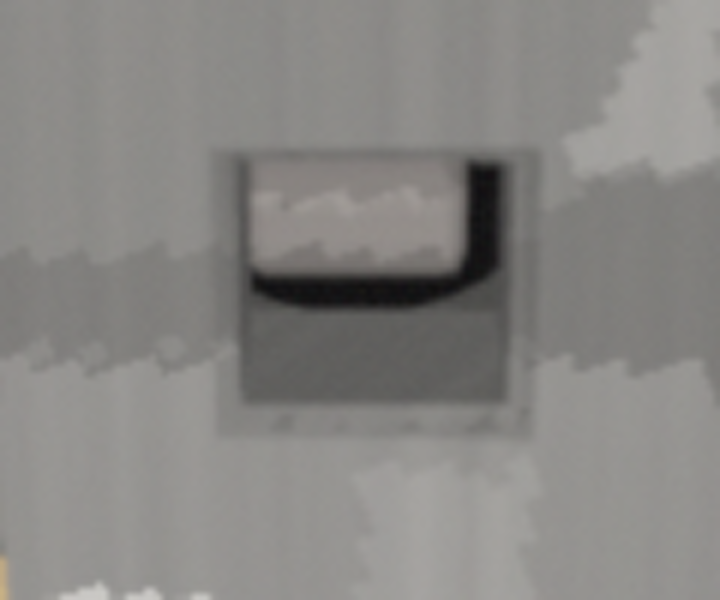

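The view through the hole shows the post's top: left edge about 248, right edge 466, lower edge 275 in crop pixels. The hole's lower rim runs 247 to 502, with its bottom at 308. I'll compute the offsets.

Run:
```python
from h import *
np.set_printoptions(precision=2,suppress=True)
s=r.state(); T=R.from_quat(s["tool_rot"]).as_matrix()
def tool(px,z): return ((onplane("wrist",np.array(px)/6+[260,265],z,s)-s["position"])@T*1000)
print("post L R far",tool([[248,220],[466,220],[357,275]],.07))
zb=s["position"][2]-.0054; print("hole lower L R far",tool([[247,220],[502,220],[370,308]],zb))
zt=zb+.018; print("rim",tool([[214,150],[540,150],[533,437],[217,437]],zt).mean(0))
```

```text
post L R far [[ -4.06 -11.62   8.38]
 [ -4.04   7.74   8.4 ]
 [ -9.5   -1.95   8.4 ]]
hole lower L R far [[ -2.57 -11.52   5.39]
 [ -2.55  10.75   5.41]
 [-11.19  -0.78   5.41]]
rim [ -0.38  -0.28 -12.6 ]
```

Request:
jog_arm --targets '[[[0.0004,-0.0015,0,0],[0,0,0.002,0],[0,0,0.002,0],[0,0,0.002,0],[0,0,0.001,0],[0,0,0,0]]]'

```text
time: 7.42
position: [0.5503, 0.1312, 0.071]
tool_rot: [0.184, 0.983, 0.0, -0.0]
contact_force: [-0.6, 0.8, -1.2]
gripper_width: 0.0614
grasp_force: 30.0
```

Request:
jog_arm --targets '[[[0,0,0.003,0],[0,0,0.003,0],[0,0,0.002,0],[0,0,0.002,0],[0,0,0.001,0],[0,0,0,0],[0,0,0,0]]]'

```text
time: 8.3
position: [0.5503, 0.1312, 0.0601]
tool_rot: [0.184, 0.983, 0.0, -0.0]
contact_force: [-0.0, 0.4, -1.6]
gripper_width: 0.0619
grasp_force: 30.0
```

Request:
jog_arm --targets '[[[0,0,0.001,0],[0,0,0.0005,0],[0,0,0,0],[0,0,0,0]]]'

```text
time: 8.8
position: [0.5505, 0.1312, 0.0594]
tool_rot: [0.184, 0.983, 0.0, 0.0]
contact_force: [-2.9, -0.5, 5.4]
gripper_width: 0.0611
grasp_force: 30.0
```

Request:
jog_arm --targets '[[[0,0,0,0],[0,0,0,0],[0,0,0,0],[0,0,0,0],[0,0,0,0]]]' --gripper 1

```text
time: 9.43
position: [0.5503, 0.1312, 0.0585]
tool_rot: [0.184, 0.983, -0.0, -0.0]
contact_force: [-0.1, -0.3, -0.4]
gripper_width: 0.0919
grasp_force: 0.0
```

Request:
jog_arm --targets '[[[0,0,-0.01,0],[0,0,-0.03,0],[0,0,-0.05,0],[0,0,-0.05,0],[0,0,0,0],[0,0,0,0]]]'

```text
time: 10.18
position: [0.5499, 0.1311, 0.1986]
tool_rot: [0.184, 0.983, 0.0, -0.0]
contact_force: [-0.5, 0.4, 0.1]
gripper_width: 0.0918
grasp_force: 0.0
```

Run:
```python
from h import *
s,im=snap("wrist","w4"); print(s["time"],s["position"],yaw(s),s["contact_force"],s["gripper_width"])
```

```text
10.175 [0.54990951 0.13110635 0.1986143 ] 158.75601745244234 [-0.47404122  0.37202012  0.14720864] 0.09175770228588917
```

View pics/w4.png

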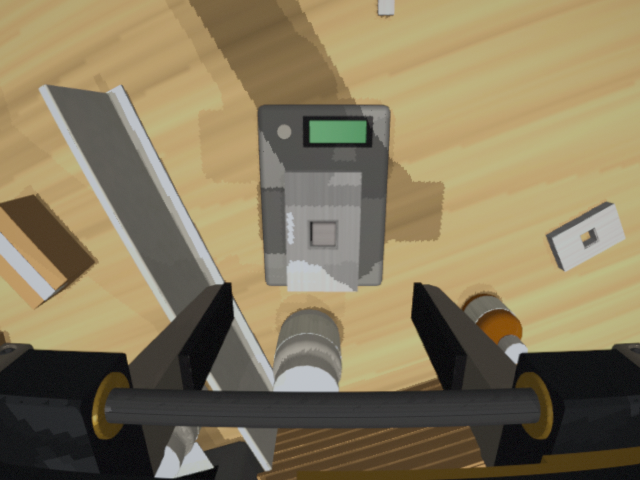

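The platter is seated flat, with the post filling the hole at (323,233) and its sides parallel to the scale's. Next, the carton.

Request:
jog_arm --targets '[[[-0.004,-0.0373,0,0],[-0.004,-0.0373,0,0],[-0.004,-0.0373,0,0],[-0.004,-0.0373,0,0],[-0.004,-0.0373,0,0],[-0.004,-0.0373,0,0],[-0.004,-0.0373,0,0],[-0.004,-0.0373,0,0],[0,0,0,-0.15],[0,0,0,-0.15]]]'

```text
time: 11.48
position: [0.4707, -0.1589, 0.197]
tool_rot: [0.034, 0.999, 0.0, -0.002]
contact_force: [0.5, 0.2, 1.1]
gripper_width: 0.0923
grasp_force: 0.0
```

Request:
jog_arm --targets '[[[0,0,0,-0.15],[0,0,0,-0.147],[0,0,0,0],[0,0,0,0]]]'

```text
time: 11.98
position: [0.4715, -0.1585, 0.1978]
tool_rot: [-0.112, 0.994, 0.0, -0.001]
contact_force: [0.0, 0.4, -0.3]
gripper_width: 0.0919
grasp_force: 0.0
```

Run:
```python
from h import *
s,im=snap("wrist","w5"); print(s["time"],s["position"],yaw(s),s["contact_force"],s["joint_positions"].round(2))
```

```text
11.975 [ 0.47150422 -0.15847933  0.19781648] -167.19062400524646 [ 0.03859437  0.39951103 -0.25770248] [ 0.06  0.23  0.22  2.   -0.06  0.92  2.11]
```

View pics/w5.png

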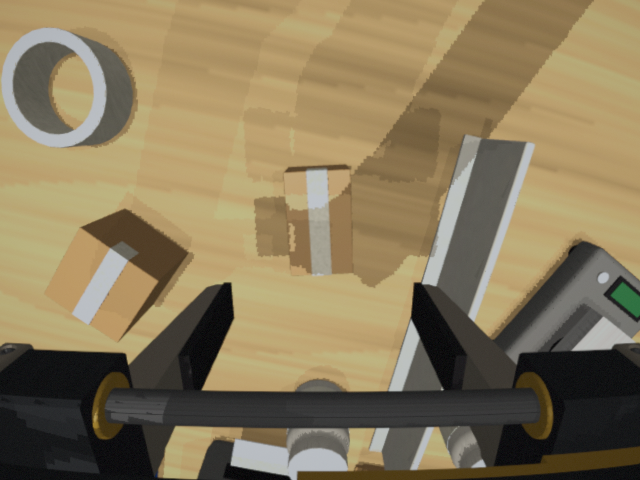

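The carton's top face corners are at about (284,172), (350,169), (353,271) and (290,275), nearly aligned with the tool.

Run:
```python
from h import *
np.set_printoptions(precision=2,suppress=True)
s=r.state(); T=R.from_quat(s["tool_rot"]).as_matrix()
A=((onplane("wrist",[[284.5,172],[350,169],[353,271.5],[290,275]],.05,s)-s["position"])@T*1000)
print(A,A.mean(0)); d=A[0]-A[3]+A[1]-A[2]; print("turn about tool z",np.arctan2(d[1],d[0]), np.linalg.norm(d)/2)
```

```text
[[ 48.99 -32.54 148.06]
 [ 51.57  23.42 148.09]
 [-42.2   28.33 147.99]
 [-45.74 -30.11 147.96]] [  3.15  -2.72 148.02]
turn about tool z -0.03893208396533388 94.31797634578955
```

Request:
jog_arm --targets '[[[0.0032,-0.0027,0,-0.039],[0,0,0.04,0],[0,0,0.04,0],[0,0,0.04,0],[0,0,0.03,0],[0,0,0.02,0],[0,0,0.014,0],[0,0,0,0]]]'

```text
time: 13.02
position: [0.4689, -0.1617, 0.0139]
tool_rot: [-0.132, 0.991, 0.0, -0.001]
contact_force: [0.5, -0.3, 0.1]
gripper_width: 0.0921
grasp_force: 0.0
```

Request:
jog_arm --targets '[[[0,0,0,0],[0,0,0,0],[0,0,0,0],[0,0,0,0],[0,0,0,0],[0,0,0,0]]]' --gripper 0.5 --squeeze 30

```text
time: 13.78
position: [0.4698, -0.1619, 0.0151]
tool_rot: [-0.132, 0.991, -0.0, 0.0]
contact_force: [-1.5, 0.4, 5.6]
gripper_width: 0.0577
grasp_force: 30.0
```

Run:
```python
from h import *
s=r.state(); print(s["time"],s["position"],yaw(s),s["contact_force"],s["gripper_width"],s["grasp_force"])
```

```text
13.775 [ 0.46981535 -0.16189809  0.01505004] -164.80611719593276 [-1.45527566  0.39022697  5.60272105] 0.05774195902562431 29.986773133277893
```

Request:
jog_arm --targets '[[[0,0,-0.02,0],[0,0,-0.04,0],[0,0,-0.05,0],[0,0,-0.05,0],[0,0,0,0],[0,0,0,0]]]'

```text
time: 14.52
position: [0.4686, -0.1615, 0.1736]
tool_rot: [-0.132, 0.991, 0.0, -0.001]
contact_force: [-1.0, 0.3, -2.5]
gripper_width: 0.0578
grasp_force: 30.0
```

Run:
```python
from h import *
np.set_printoptions(precision=2,suppress=True)
s,im=snap("wrist","w6"); print(s["time"],s["position"]*1000,yaw(s),s["contact_force"],s["gripper_width"],s["moment"])
# pale tape strip on carton top (z = TCP+.035): find its ends
hsv=cv2.cvtColor(im,cv2.COLOR_RGB2HSV); T=R.from_quat(s["tool_rot"]).as_matrix(); z=s["position"][2]+.035
for row in range(100,400,15):
    o=np.where((hsv[row,230:420,0]<18)&(hsv[row,230:420,1]>90))[0]+230
    t=np.where(hsv[row,300:345,1]<60)[0]+300
    print(row,(o.min(),o.max()) if len(o) else None,(t.min(),t.max()) if len(t) else None, ((onplane("wrist",[[322,row]],z,s)-s["position"])@T*1000)[0,0].round(1), hsv[row,322])
```

```text
14.525 [ 468.57 -161.5   173.61] -164.80652831229375 [-0.97  0.29 -2.49] 0.057829865018534814 [ 0.04 -0.03  0.03]
100 None None 94.2 [ 19 103 186]
115 None None 89.2 [ 19 103 186]
130 None None 84.2 [ 19 104 188]
145 (np.int64(393), np.int64(393)) None 79.0 [ 19  99 204]
160 None None 73.7 [ 19 100 203]
175 None None 68.4 [ 19 103 194]
190 None None 62.9 [ 18 111 147]
205 (np.int64(266), np.int64(378)) None 57.3 [ 17 129  97]
220 (np.int64(256), np.int64(389)) (np.int64(301), np.int64(343)) 51.6 [ 26  31 122]
235 (np.int64(249), np.int64(396)) (np.int64(300), np.int64(344)) 45.8 [105  10 211]
250 (np.int64(250), np.int64(395)) (np.int64(300), np.int64(344)) 39.8 [ 50   7 207]
265 (np.int64(250), np.int64(394)) (np.int64(300), np.int64(344)) 33.6 [ 25  29 167]
280 (np.int64(250), np.int64(393)) (np.int64(300), np.int64(344)) 27.3 [ 25  29 160]
295 (np.int64(251), np.int64(393)) (np.int64(300), np.int64(344)) 20.8 [ 23  30 155]
310 (np.int64(252), np.int64(393)) (np.int64(301), np.int64(344)) 14.1 [ 24  31 156]
325 (np.int64(253), np.int64(391)) (np.int64(301), np.int64(343)) 7.2 [ 25  29 151]
340 (np.int64(254), np.int64(390)) (np.int64(301), np.int64(343)) 0.1 [ 24  29 166]
355 (np.int64(255), np.int64(390)) (np.int64(302), np.int64(343)) -7.3 [ 23  27 168]
370 (np.int64(250), np.int64(394)) (np.int64(302), np.int64(342)) -14.9 [ 24  27 187]
385 (np.int64(259), np.int64(385)) (np.int64(303), np.int64(342)) -22.8 [ 24  28 171]
```

Request:
jog_arm --targets '[[[-0.0193,0.0327,0,0],[-0.0193,0.0327,0,0],[-0.0193,0.0327,0,0],[-0.0193,0.0327,0,0],[-0.0193,0.0327,0,0],[-0.0193,0.0327,0,0],[-0.0193,0.0327,0,0],[-0.0193,0.0327,0,0],[0,0,0,0.127],[0,0,0,0.127]]]'

```text
time: 15.82
position: [0.5486, 0.1312, 0.1719]
tool_rot: [-0.004, 1.0, -0.001, -0.002]
contact_force: [-0.0, -0.9, -1.7]
gripper_width: 0.058
grasp_force: 30.0
```

Request:
jog_arm --targets '[[[0,0,0,0.127],[0,0,0,0.127],[0,0,0,0.127],[0,0,0,0],[0,0,0,0]]]'

```text
time: 16.45
position: [0.5493, 0.1309, 0.1734]
tool_rot: [0.183, 0.983, -0.001, -0.001]
contact_force: [0.1, 0.3, -2.1]
gripper_width: 0.0578
grasp_force: 30.0
```

Run:
```python
from h import *
np.set_printoptions(precision=2,suppress=True)
s=r.state(); T=R.from_quat(s["tool_rot"]).as_matrix(); print(s["time"],s["position"]*1000,yaw(s),s["contact_force"],s["grasp_force"])
print("to go, tool mm",(np.array([.550,.131,.102])-s["position"])@T*1000)
```

```text
16.45 [549.3  130.9  173.37] 158.93236070549733 [ 0.12  0.29 -2.07] 29.9839648604393
to go, tool mm [-0.73  0.45 71.37]
```

Request:
jog_arm --targets '[[[0,0.0004,0.025,0.002],[0,0,0.025,0],[0,0,0.015,0],[0,0,0.006,0],[0,0,0,0],[0,0,0,0],[0,0,0,0]]]'

```text
time: 17.32
position: [0.5506, 0.1316, 0.1044]
tool_rot: [0.185, 0.983, 0.0, 0.001]
contact_force: [0.6, -0.1, -1.0]
gripper_width: 0.0583
grasp_force: 30.0
```

Run:
```python
from h import *
np.set_printoptions(precision=2,suppress=True)
s,im=snap("side","s7"); print(s["time"],s["position"]*1000,s["tool_rot"],yaw(s),s["contact_force"],s["grasp_force"])
_,it=snap("top","t7")
a=cv2.resize(im[170:270,265:385],(400,333),interpolation=cv2.INTER_CUBIC); b=cv2.resize(it[130:330,130:370],(400,333),interpolation=cv2.INTER_CUBIC)
cv2.imwrite("pics/final.png",cv2.hconcat([a,b])[:,:,::-1])
```

```text
17.325 [550.62 131.55 104.36] [0.18 0.98 0.   0.  ] 158.6984857338838 [ 0.56 -0.09 -1.03] 29.983971118927002
```

View pics/final.png

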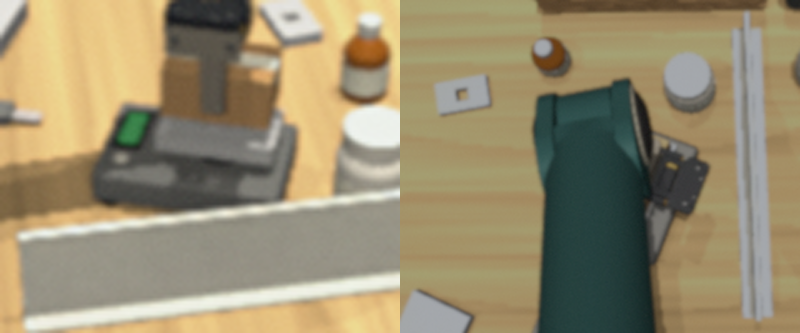

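The carton is held level over the seated platter, with nothing else disturbed. The commanded net rise of 89 mm puts its underside about 17 mm above the platter top, so I'll lower it 2 mm.

Request:
jog_arm --targets '[[[0,0,0.002,0],[0,0,0,0],[0,0,0,0],[0,0,0,0]]]'

```text
time: 17.92
position: [0.5501, 0.1314, 0.1016]
tool_rot: [0.185, 0.983, 0.0, 0.0]
contact_force: [0.7, 1.0, -2.1]
gripper_width: 0.0577
grasp_force: 30.0
```

Run:
```python
from h import *
s=r.state(); print(s["time"],s["position"],s["contact_force"],s["grasp_force"]); print(r.job_done())
```

```text
17.925 [0.55012298 0.1314122  0.10159684] [ 0.65325537  0.97850887 -2.13263148] 29.983988106250763
the job is handed in; nothing more can be done
None
```

The job is handed in at 17.9 s: the middle-sized platter is fully down on the post and released, and the carton, carried over the divider, is held level about 15 mm above the platter's middle.

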